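# Rest the slide hammer in its cradle, carried level

## Task

Put the slide hammer (the rod with one big round weight at its end, not the plain bar with equal nuts) away in its cradle: take it by the rod at its balance point, lift it clear and carry it level. Lower it until the weight rests in the middle of the wide saddle and the rod in the narrow one, then let go. Leave the plain bar alone.

Things in the scene. Friction and masses are not known exactly. Their poses are not given: they have to be found in the camera images.
- slide_hammer: Bare steel rod, 12 mm diameter, 195 mm long, with a round dark steel weight (36 mm diameter, 35 mm long) at the end far from the robot and a hexagon nut (36 mm, 10 mm thick) at the other; 0.6 kg. Lies with its axis 18 mm above the bench. Origin: the balance point, on the rod's axis, 34 mm of bare rod from the weight's face, 126 mm from the nut end. x along the rod to the weight, z up.
- hammer_head (a point): Middle of the slide hammer's round weight, on the rod's axis, 52 mm along x from the balance point.
- cradle: Fixed grey base 165x80x10 mm with two upright 90 degree V saddles, open at the top: a wide one for the weight (mouth 68, 14 thick, top 57 above the bench) at x=+52 mm, a narrow one for the rod (mouth 42, 12 thick, top 60) at x=-70 mm; finger room between. Origin: on the bench below the seated balance point; the seated rod's axis is level at z=48 mm. x to the wide saddle, away from the robot.
- wide_saddle (a point): The place of the middle of the weight when seated in the wide saddle: 52 mm along x from the cradle's origin, 48 mm above the bench.
- plain_bar: The bystander: a similar steel rod, 12 mm in diameter and 170 mm long, with an equal hexagon nut (36 mm across flats, 10 mm thick) at each end and no round weight. Lies flat on the bench. Origin: its middle, on its axis; x along the rod, z up.

How it is judged:
By the outcome, as a careful person would: the job done as asked, in the order asked, and still so for the second after the job is handed in, with the robot touching nothing.
It also fails if it takes over 42 s, if anything falls off the work surface, if the arm or the gripper's body presses on something with over 40 N, if the wrist force passes 120 N, or if a joint passes its speed limit or range.

## Robot

A 7-joint arm with a two-finger parallel gripper is mounted at the origin on a cart in front of the work surface, level with it; the furniture and walls round the work are solid. World frame = base frame: x ahead of the robot, y to its left, z up, the work surface at z = 0. Lengths are in m, angles in rad, forces in N, time in s.
With the tool pointing down it reaches from about 0.4 to 0.9 m from the base axis. Payload 5.5 kg.
Tool frame: the origin (TCP) lies at the very end of the fingers, on their centre line; the grasp point (between the pads) lies 19 mm behind it; z points along the fingers, y is the line along which they close (so a half turn about z gives the same grasp; the last joint's range is limited). The gripper opens to 92 mm and grips with 3 to 60 N. Pads are 19 mm wide; open, the fingers measure 130 mm over their backs; the gripper's body (75 mm by 190 mm) begins 47 mm behind the grasp point.
Start: joints at [1.558, 0.501, -0.427, 1.55, 0.221, 1.138, -0.21], TCP at [0.177, -0.625, 0.227] pointing down, gripper open.
Joint ranges: [-2.88, 2.88], [-0.31, 2.03], [-1.54, 1.56], [0.2, 2.42], [-1.41, 4.55], [0.19, 2.02], [-2.57, 2.57]. Speed limits (rad/s): [2.57, 2.57, 3.14, 3.14, 3.14, 3.14, 3.14].

## Interface

Orientations are given as a unit quaternion [x, y, z, w].
In Python, from workcell import bot, get_image gives the robot as it stands.
- The arm moves only by the tool arm_command, never from a script. Its argument "steps" is one flat list of numbers, 5 for each row, row after row: the shift along the world's x, y, z in m, then the turn about the world's z in degrees, then the opening in per cent of the stroke, from 0 (shut) to 100 (fully open). A call has 1 to 5 rows; each row shifts and turns the commanded pose from where the row before left it; what a row does not reach is not made up. A row lasts 1/8 s, in which the tool goes at most 62.5 mm and 10.7 degrees, less where a joint would pass 70% of its speed; a pose out of reach is approached as far as the arm can. A call with a gripper value outside its range is refused whole. The fingers move at their own pace and stop on an object; "force" is the grip in N (left out, the last holds). Time passes only in rows, so rows that do not move let the fingers close. It gives the time, the measured TCP pose, the force, the opening and the grip force at its end, in the units of the state.
- bot.read_state(): the state, without advancing time (a new reading comes with each control period).
- get_image(name): name is "scene" or "side" or "wrist"; returns a dict with "frame" (480x640x3 uint8, blue, green, red), "K" (3x3 intrinsics, pixels), "world_from_camera" (4x4, takes a point from camera to world coordinates). Camera axes: x right, y up, looking along -z (the intrinsics and any distortion apply to the point x, -y, -z); pixel columns grow to the right and rows downward; lengths in m; the calibration is good to about 2 mm. A picture is of the moment at which its call begins. There is no depth.
- bot.hand_in(): hands the job in; it is judged then, once.
The state is a dict: "time_s": time; "joint_positions": joint angles; "qd": joint speeds; "effort": joint torques, N m; "tool_pos": TCP position; "tcp_rot": TCP orientation; "wrist_force": force on the tool from outside, world axes, zero at the start; "ft_torque": the same for the moment, N m; "grip_width": finger opening in m; "grasp_force": force on a finger pad.
Only numpy, scipy, OpenCV 4.12 (cv2) and the standard library are available. Lean on these libraries where they do the work, as an engineer would, in place of code of your own. Each camera call takes 0.05 s, during which the arm holds its last target. There are 200 camera calls.

## Working session

There is one attempt and no reset: what is moved stays moved. The work goes in short steps, Python scripts to look and compute and a tool call to move; the robot and the scene stay as the last step left them, time stands still between calls to the robot, and variables do not carry over. Pictures are saved under pics/ and viewed, at most 10 in all, crops included, and the job is handed in when it is done.

Besides the shell and the picture viewer there is one more tool, called as name(argument=value, ...) on one line, values as JSON. arm_command: Moves the arm, as the interface text tells. Its arguments: {"type":"object","properties":{"steps":{"type":"array","items":{"type":"number"}},"force":{"type":"number"}},"required":["steps"]}

```bash
mkdir -p pics
cat > h.py <<'E'
import numpy as np, cv2
from workcell import bot, get_image
def ray(im,u,v):
    K=im["K"];T=np.array(im["world_from_camera"])
    d=np.linalg.inv(K)@np.array([u,v,1.]); d=np.array([d[0],-d[1],-d[2]])
    return T[:3,3],T[:3,:3]@d
def onz(im,u,v,z):
    o,d=ray(im,u,v); return o+d*(z-o[2])/d[2]
def pix(im,p):
    T=np.linalg.inv(im["world_from_camera"]); c=T[:3,:3]@np.array(p)+T[:3,3]
    q=im["K"]@np.array([c[0],-c[1],-c[2]]); return q[:2]/q[2]
E
python3 - <<'E'
from h import *
for n in("scene","side","wrist"):
    im=get_image(n); cv2.imwrite(f"pics/{n}0.png",im["frame"]); print(n,im.keys(),np.round(im["world_from_camera"],3).tolist(),im["K"].tolist())
print(bot.read_state())
E
```

```text
scene dict_keys(['frame', 'K', 'world_from_camera']) [[0.465, 0.518, -0.718, -0.152], [-0.885, 0.276, -0.375, -0.436], [0.004, 0.809, 0.587, 0.647], [0.0, 0.0, 0.0, 1.0]] [[581.1826936284508, 0.0, 317.15006917110156], [0.0, 581.1826936284508, 245.94393037648317], [0.0, 0.0, 1.0]]
side dict_keys(['frame', 'K', 'world_from_camera']) [[0.895, 0.389, -0.22, 0.32], [-0.447, 0.785, -0.429, -0.513], [0.006, 0.482, 0.876, 0.988], [0.0, 0.0, 0.0, 1.0]] [[540.4741489085484, 0.0, 325.4392353398507], [0.0, 540.4741489085484, 237.16821373449974], [0.0, 0.0, 1.0]]
wrist dict_keys(['frame', 'K', 'world_from_camera']) [[0.272, 0.928, 0.255, 0.246], [-0.962, 0.263, 0.07, -0.606], [-0.002, -0.265, 0.964, 0.384], [0.0, 0.0, 0.0, 1.0]] [[377.48283683951905, 0.0, 321.20558313393934], [0.0, 377.48283683951905, 239.7641743311793], [0.0, 0.0, 1.0]]
{'time_s': 0.15, 'joint_positions': array([ 1.55821214,  0.50168632, -0.42685764,  1.55123994,  0.22083182,
        1.13829197, -0.21031219]), 'qd': array([-0.00184004, -0.00053131, -0.00201187, -0.0027872 ,  0.00058212,
       -0.00137634,  0.000645  ]), 'effort': array([-6.22427688e-03, -5.67107785e+01, -5.82465068e+00, -2.79457909e+01,
       -6.84846123e-02,  2.66021892e-02,  1.02330494e-04]), 'tool_pos': array([ 0.17682321, -0.62490429,  0.2258729 ]), 'tcp_rot': array([ 9.90502656e-01,  1.37491366e-01, -8.16943914e-05, -7.78427420e-04]), 'wrist_force': array([-0.59253217, -0.56969896,  0.08430679]), 'ft_torque': array([ 0.03065041,  0.07394118, -0.02955478]), 'grasp_force': 0.0, 'grip_width': 0.09192350792624897}
```

View pics/scene0.png

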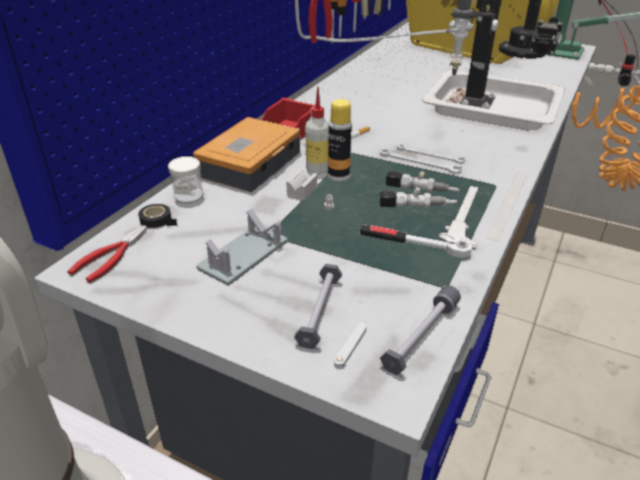

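View pics/side0.png

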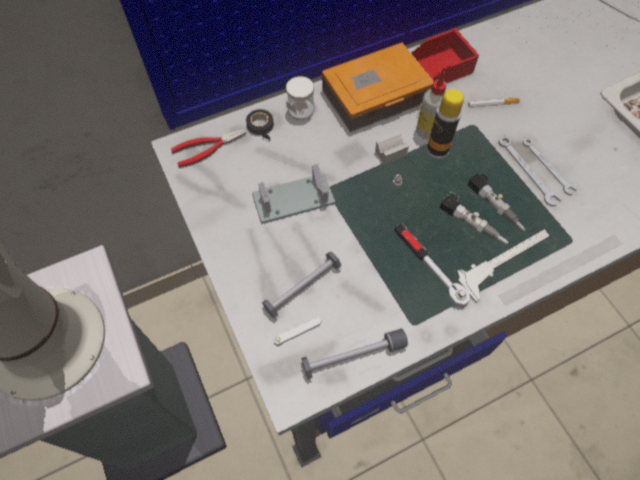

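The scene view shows the hammer on the right (weight at about (448,299), nut at (393,358)). The plain bar runs from (330,272) to (308,336), and the cradle is at about (243,250). In the side view the weight is at (397,341), the nut at (307,369) and the cradle at (292,195).

Run:
```python
from h import *
S=get_image("scene");D=get_image("side")
def blob(im,c,r,th):
    g=cv2.cvtColor(im["frame"],cv2.COLOR_BGR2GRAY); x,y=c
    m=np.zeros_like(g); m[y-r:y+r,x-r:x+r]=(g[y-r:y+r,x-r:x+r]<th)*255
    n,l,s,ce=cv2.connectedComponentsWithStats(m); i=1+np.argmax(s[1:,4]); return ce[i],s[i]
def tri(a,b):
    o1,d1=ray(S,*a);o2,d2=ray(D,*b); 
    t=np.linalg.lstsq(np.c_[d1,-d2],o2-o1,rcond=None)[0]; p,q=o1+t[0]*d1,o2+t[1]*d2
    return (p+q)/2,np.linalg.norm(p-q)
for nm,a,b in(("weight",(448,299),(397,341)),("nut",(393,358),(307,369)),("barfar",(330,272),(333,262)),("barnear",(308,336),(270,308))):
    A,sa=blob(S,a,18,75);B,sb=blob(D,b,16,75)
    print(nm,A.round(1),sa,B.round(1),sb,onz(S,*A,.018).round(4),onz(D,*B,.018).round(4),tri(A,B))
c1=cv2.resize(S["frame"][200:290,190:300],None,fx=3.5,fy=3.5,interpolation=2)
c2=cv2.resize(D["frame"][155:230,240:345],None,fx=3.5,fy=3.5,interpolation=2)
c3=cv2.resize(S["frame"][280:375,375:470],None,fx=3,fy=3,interpolation=2)
c4=cv2.resize(D["frame"][320:385,295:415],None,fx=3,fy=3,interpolation=2)
o=np.zeros((600,800,3),np.uint8)
for c,x,y in((c1,0,0),(c2,400,0),(c3,0,315),(c4,400,315)):
    h=min(c.shape[0],600-y); w=min(c.shape[1],800-x); o[y:y+h,x:x+w]=c[:h,:w]
cv2.imwrite("pics/c1.png",o)
```

```text
weight [443.9 304.1] [434 297  19  17 142] [399.3 346.9] [394 345  12   5  25] [ 0.5713 -0.2906  0.018 ] [ 0.5832 -0.3051  0.018 ] (array([ 0.5877494 , -0.29436795,  0.0023068 ]), np.float64(0.014320299727680556))Traceback (most recent call last):
  File "<stdin>", line 12, in <module>
  File "<stdin>", line 6, in blob
    return _wrapfunc(a, 'argmax', axis=axis, out=out, **kwds)
    return bound(*args, **kwds)
ValueError: attempt to get argmax of an empty sequence
```

```bash
cat > m.py <<'E'
from h import *
S=get_image("scene");D=get_image("side")
def blob(im,c,r,th):
    g=cv2.cvtColor(im["frame"],cv2.COLOR_BGR2GRAY); x,y=c
    m=np.zeros_like(g); m[y-r:y+r,x-r:x+r]=(g[y-r:y+r,x-r:x+r]<th)*255
    n,l,s,ce=cv2.connectedComponentsWithStats(m)
    i=1+np.argmax(s[1:,4]); return ce[i],s[i]
def tri(a,b):
    o1,d1=ray(S,*a);o2,d2=ray(D,*b); 
    t=np.linalg.lstsq(np.c_[d1,-d2],o2-o1,rcond=None)[0]; p,q=o1+t[0]*d1,o2+t[1]*d2
    return ((p+q)/2).round(4),np.linalg.norm(p-q).round(4)
E
python3 - <<'E'
from m import *
c1=cv2.resize(S["frame"][200:290,190:300],None,fx=3.5,fy=3.5,interpolation=2)
c2=cv2.resize(D["frame"][155:230,240:345],None,fx=3.5,fy=3.5,interpolation=2)
c3=cv2.resize(S["frame"][280:375,375:470],None,fx=3,fy=3,interpolation=2)
c4=cv2.resize(D["frame"][320:385,295:415],None,fx=3,fy=3,interpolation=2)
o=np.zeros((600,800,3),np.uint8)
for c,x,y in((c1,0,0),(c2,400,0),(c3,0,315),(c4,400,315)):
    h=min(c.shape[0],600-y); w=min(c.shape[1],800-x); o[y:y+h,x:x+w]=c[:h,:w]
cv2.imwrite("pics/c1.png",o)
for nm,a,b in(("weight",(448,299),(397,341)),("nut",(393,358),(307,369)),("barfar",(330,272),(333,262)),("barnear",(308,336),(270,308))):
  for th in (85,100):
    try:
        A,sa=blob(S,a,18,th);B,sb=blob(D,b,16,th)
        print(nm,th,A.round(1),sa,B.round(1),sb,onz(S,*A,.018).round(4),onz(D,*B,.018).round(4),tri(A,B))
    except ValueError: print(nm,th,"none")
E
```

```text
weight 85 [446.1 303.8] [434 296  26  18 198] [396.4 346.4] [387 342  20  10  95] [ 0.5737 -0.2936  0.018 ] [ 0.5789 -0.302   0.018 ] (array([ 0.5811, -0.2962,  0.0108]), np.float64(0.0082))
weight 100 [447.2 303.2] [434 293  26  22 274] [395.7 344.3] [385 334  22  18 197] [ 0.576  -0.2947  0.018 ] [ 0.5798 -0.2979  0.018 ] (array([ 0.5812, -0.2952,  0.0132]), np.float64(0.0031))
nut 85 [392.2 363.7] [381 353  24  22 334] [308.  373.9] [305 371   6   8  31] [ 0.4116 -0.2645  0.018 ] [ 0.411  -0.2751  0.018 ] (array([ 0.4109, -0.2698,  0.0177]), np.float64(0.0103))
nut 100 [392.8 363.5] [381 351  29  25 382] [307.5 371.9] [302 363  13  17  70] [ 0.4123 -0.2651  0.018 ] [ 0.4116 -0.2715  0.018 ] (array([ 0.4116, -0.2683,  0.0182]), np.float64(0.0062))
barfar 85 [330.9 273.5] [321 267  20  17 164] [333.4 261.7] [327 254  13  15  65] [ 0.5561 -0.0931  0.018 ] [ 0.5536 -0.0951  0.018 ] (array([ 0.5529, -0.0954,  0.0206]), np.float64(0.0015))
barfar 100 [330.8 273.4] [320 266  21  18 199] [330.8 264.3] [317 253  23  25 129] [ 0.5563 -0.0928  0.018 ] [ 0.5464 -0.098   0.018 ] (array([ 0.5439, -0.1006,  0.0286]), np.float64(0.0036))
barnear 85 [306.8 339.1] [295 331  24  18 306] [270.2 311.1] [264 304  12  13  58] [ 0.3973 -0.1321  0.018 ] [ 0.3983 -0.1351  0.018 ] (array([ 0.3983, -0.133 ,  0.0166]), np.float64(0.0029))
barnear 100 [306.9 338.9] [295 329  25  20 359] [272.6 309.7] [263 301  23  18 122] [ 0.3979 -0.132   0.018 ] [ 0.4037 -0.1347  0.018 ] (array([ 0.4042, -0.13  ,  0.0104]), np.float64(0.0031))
```

View pics/c1.png

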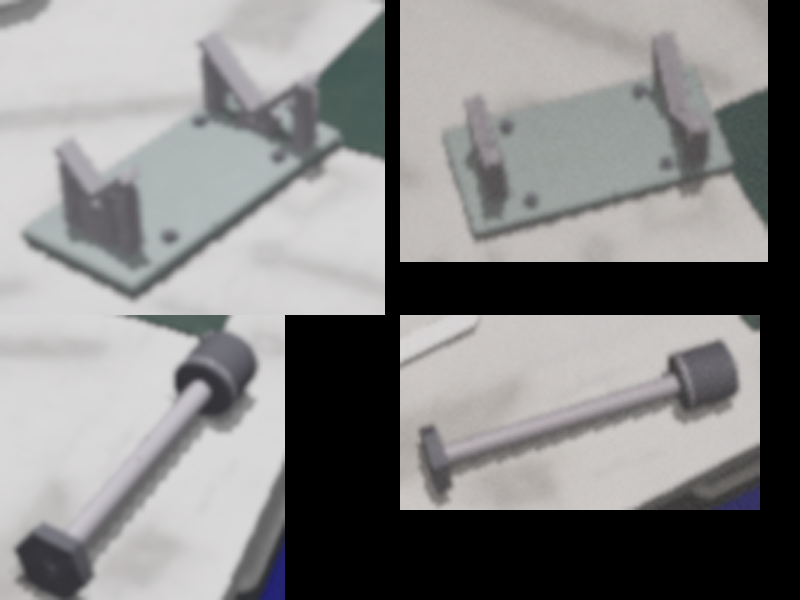

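The crops show the cradle's base corners and V tips, and the hammer's weight and nut outlines, clearly. I'll convert the readings to world points.

Run:
```python
from m import *
sc=lambda x,y:(190+x/3.5-.36,200+y/3.5-.36); dc=lambda x,y:(240+(x-400)/3.5-.36,155+y/3.5-.36)
sh=lambda x,y:(375+x/3-.33,280+(y-315)/3-.33); dh=lambda x,y:(295+(x-400)/3-.33,320+(y-315)/3-.33)
def rep(n,a,b,z): print(n,onz(S,*a,z).round(4)[:2] if a else '',onz(D,*b,z).round(4)[:2],tri(a,b) if a else '')
rep("weight",sh(217,374),dh(704,375),.018)
rep("nut",sh(56,561),dh(434,464),.018)
rep("rodN",sh(85,535),dh(449,452),.018)
rep("rodW",sh(205,392),dh(676,387),.018)
rep("NL",sc(25,235),dc(443,135),.01); rep("NR",sc(135,290),dc(475,235),.01)
rep("FR",sc(340,138),dc(733,163),.01); rep("FL",None,dc(705,68),.01)
rep("WL",sc(210,38),dc(665,37),.057); rep("WR",sc(308,80),dc(697,130),.057)
rep("nL",sc(68,145),dc(476,100),.06); rep("nR",sc(128,178),dc(492,160),.06)
```

```text
weight [ 0.585  -0.2915] [ 0.5847 -0.2905] (array([ 0.5846, -0.2911,  0.0185]), np.float64(0.001))
nut [ 0.4161 -0.2645] [ 0.4113 -0.2661] (array([ 0.4108, -0.2668,  0.0237]), np.float64(0.0014))
rodN [ 0.4387 -0.2707] [ 0.4226 -0.2635] (array([ 0.4203, -0.2724,  0.0384]), np.float64(0.0071))
rodW [ 0.5677 -0.2903] [ 0.5654 -0.2894] (array([ 0.5647, -0.2905,  0.0208]), np.float64(0.0009))
NL [0.4701 0.1302] [0.4725 0.1332] (array([0.4731, 0.1339, 0.0072]), np.float64(0.0019))
NR [0.4601 0.0558] [0.4619 0.0586] (array([0.4624, 0.0586, 0.008 ]), np.float64(0.0021))
FR [0.6191 0.032 ] [0.6236 0.0357] (array([0.6251, 0.0368, 0.0054]), np.float64(0.0025))
FL  [0.6401 0.1067] 
WL [0.61   0.1062] [0.6132 0.1081] (array([0.6142, 0.1097, 0.0539]), np.float64(0.0009))
WR [0.5998 0.0387] [0.6005 0.0392] (array([0.6007, 0.0394, 0.0563]), np.float64(0.0003))
nL [0.4898 0.1115] [0.4918 0.1144] (array([0.4924, 0.1146, 0.058 ]), np.float64(0.0019))
nR [0.481  0.0692] [0.4835 0.0715] (array([0.4841, 0.0724, 0.0574]), np.float64(0.0014))
```

Both views agree: the weight is at (0.585, -0.291) and the nut at (0.412, -0.2655), 172 mm apart where 173 is expected. That gives a yaw of about -8.5° and a balance point at (0.534, -0.283). For the cradle, the wide saddle is at (0.606, 0.073) and the narrow one at (0.4865, 0.092), 121 mm apart where 122 is expected. That gives a yaw of about -8.8°. I'll move above the balance point.

arm_command(steps=[0.036, 0.034, 0, -2.4, 100, 0.036, 0.034, 0, -2.4, 100, 0.036, 0.034, 0, -2.4, 100, 0.036, 0.034, 0, -2.4, 100, 0.036, 0.034, 0, -2.4, 100])

```text
time_s: 1.08
tool_pos: [0.3581, -0.4543, 0.227]
tcp_rot: [0.999, 0.032, 0.0, 0.0]
wrist_force: [-0.3, -0.7, 0.5]
grip_width: 0.0919
grasp_force: 0.0
```

arm_command(steps=[0.036, 0.034, 0, -2.4, 100, 0.036, 0.034, 0, -2.4, 100, 0.036, 0.034, -0.02, -2.4, 100, 0.036, 0.034, -0.02, -2.4, 100, 0.033, 0.036, -0.02, -2.7, 100])

```text
time_s: 1.7
tool_pos: [0.5353, -0.2826, 0.1664]
tcp_rot: [0.997, -0.075, 0.0, 0.0]
wrist_force: [0.7, -0.2, 0.5]
grip_width: 0.0918
grasp_force: 0.0
```

arm_command(steps=[0, 0, -0.02, 0, 100, 0, 0, -0.02, 0, 100, 0, 0, 0, 0, 100])

```text
time_s: 2.08
tool_pos: [0.5315, -0.2846, 0.1247]
tcp_rot: [0.997, -0.075, -0.002, -0.0]
wrist_force: [-0.3, -0.7, 0.1]
grip_width: 0.0919
grasp_force: 0.0
```

Run:
```python
from h import *
im=get_image("wrist"); f=im["frame"].copy(); print(bot.read_state())
d=np.array([np.cos(np.radians(-8.5)),np.sin(np.radians(-8.5))]); w=np.array([.585,-.291])
for s in (0,-.0175,-.052,-.173):
    p=pix(im,[*(w+s*d),.018]); print(s,p.round(1)); cv2.circle(f,tuple(int(v) for v in p),3,(0,0,255),1)
cv2.imwrite("pics/w1.png",f)
```

```text
{'time_s': 2.125, 'joint_positions': array([ 0.79487965,  0.54334837, -0.46243184,  1.75242981,  0.29552225,
        0.91700157, -1.51357345]), 'qd': array([ 0.00490911, -0.02248972, -0.01373412, -0.02132733, -0.00402812,
        0.00143295, -0.00110145]), 'effort': array([-4.24768534e-01, -5.33647478e+01, -6.66668326e+00, -2.33131081e+01,
       -1.05569704e-02, -8.98358412e-02, -1.66253810e-02]), 'tool_pos': array([ 0.53247563, -0.28490922,  0.12593887]), 'tcp_rot': array([ 9.97157070e-01, -7.53449467e-02, -9.57608671e-04, -2.58266534e-05]), 'wrist_force': array([ 0.58677292, -1.31716667,  0.23310546]), 'ft_torque': array([ 0.01555776, -0.04930334,  0.02392549]), 'grasp_force': 0.0, 'grip_width': 0.09172967972143167}
0 [319.2 161.7]
-0.0175 [319.3 187.2]
-0.052 [319.5 234.8]
-0.173 [320.  379.1]
```

View pics/w1.png

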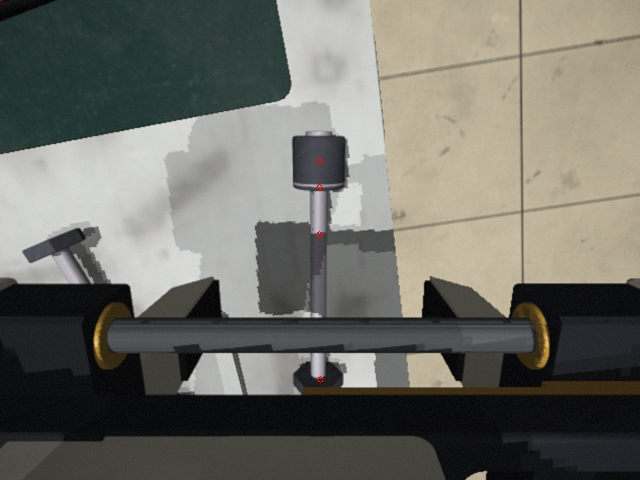

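The wrist view confirms the measurement: the markers fall on the weight's middle (319,161), its face (319,187), the rod and the nut (320,379). I'll descend onto the balance point.

arm_command(steps=[0.001, 0.001, -0.03, 0, 100, 0, 0, -0.03, 0, 100, 0, 0, -0.03, 0, 100, 0, 0, -0.015, 0, 100, 0, 0, 0, 0, 100])

```text
time_s: 2.75
tool_pos: [0.5344, -0.283, 0.0215]
tcp_rot: [0.997, -0.075, -0.0, -0.0]
wrist_force: [-0.2, 0.7, 0.2]
grip_width: 0.0917
grasp_force: 0.0
```

arm_command(steps=[0, 0, -0.008, 0, 100, 0, 0, 0, 0, 100, 0, 0, 0, 0, 100])

```text
time_s: 3.12
tool_pos: [0.5354, -0.2826, 0.0143]
tcp_rot: [0.997, -0.074, 0.0, 0.0]
wrist_force: [-0.8, -0.8, -0.4]
grip_width: 0.0917
grasp_force: 0.0
```

arm_command(steps=[-0.0015, 0, -0.009, 0, 100, 0, 0, 0, 0, 60, 0, 0, 0, 0, 30, 0, 0, 0, 0, 0, 0, 0, 0, 0, 0], force=40)

```text
time_s: 3.75
tool_pos: [0.5337, -0.2824, 0.0049]
tcp_rot: [0.997, -0.074, 0.0, 0.0]
wrist_force: [-0.3, -0.0, 0.1]
grip_width: 0.0564
grasp_force: 0.0
```

arm_command(steps=[0, 0, 0, 0, 0, 0, 0, 0, 0, 0, 0, 0, 0, 0, 0])

```text
time_s: 4.12
tool_pos: [0.5336, -0.2824, 0.0048]
tcp_rot: [0.997, -0.074, 0.0, 0.0]
wrist_force: [-0.5, -0.6, -0.1]
grip_width: 0.0265
grasp_force: 0.0
```

arm_command(steps=[0, 0, 0, 0, 0, 0, 0, 0, 0, 0, 0, 0, 0, 0, 0, 0, 0, 0, 0, 0])

```text
time_s: 4.62
tool_pos: [0.5335, -0.2826, 0.0047]
tcp_rot: [0.997, -0.074, 0.0, 0.0]
wrist_force: [-0.2, -0.7, -0.8]
grip_width: 0.0108
grasp_force: 40.0
```

arm_command(steps=[0, 0, 0.01, 0, 0, 0, 0, 0.02, 0, 0, 0, 0, 0.03, 0, 0, 0, 0, 0.03, 0, 0, 0, 0, 0.02, 0, 0])

```text
time_s: 5.25
tool_pos: [0.5343, -0.2826, 0.1173]
tcp_rot: [0.997, -0.074, 0.001, 0.001]
wrist_force: [-0.6, 0.1, -5.0]
grip_width: 0.0108
grasp_force: 40.0
```

Run:
```python
from m import *
s=bot.read_state();print(s["tool_pos"],s["grip_width"],s["grasp_force"],s["wrist_force"],s["ft_torque"])
o=np.hstack([cv2.resize(S["frame"][180:400,330:530],(400,440)),cv2.resize(D["frame"][200:420,270:470],(400,440))])
cv2.imwrite("pics/l1.png",o)
```

```text
[ 0.53542882 -0.28324105  0.11795163] 0.010635072699974487 39.994035959243774 [ 0.07218394 -0.57247389 -5.14820766] [ 0.00359307 -0.10306632 -0.06149193]
```

View pics/l1.png

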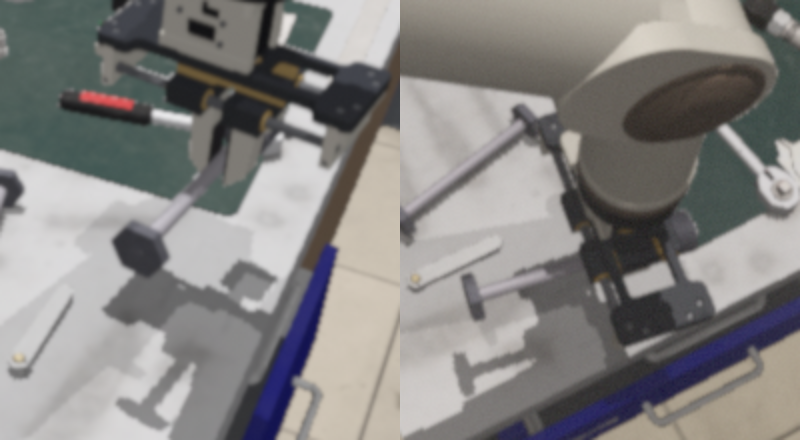

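The hammer is held at 10.8 mm width with 40 N, carries about 5 N, and looks level. I'll carry it over the cradle.

arm_command(steps=[0, 0.015, 0, 0, 0, 0.002, 0.025, 0, 0, 0, 0.002, 0.03, 0, 0, 0, 0.002, 0.03, 0, 0, 0, 0.002, 0.03, 0, 0, 0])

```text
time_s: 5.98
tool_pos: [0.54, -0.1496, 0.113]
tcp_rot: [0.997, -0.074, -0.002, -0.001]
wrist_force: [0.5, 0.3, -4.8]
grip_width: 0.0109
grasp_force: 40.0
```

arm_command(steps=[0.002, 0.03, 0, 0, 0, 0.002, 0.03, 0, 0, 0, 0.002, 0.03, 0, 0, 0, 0.002, 0.03, 0, 0, 0, 0.002, 0.03, 0, 0, 0])

```text
time_s: 6.6
tool_pos: [0.5496, -0.0001, 0.1131]
tcp_rot: [0.997, -0.073, -0.002, -0.0]
wrist_force: [0.1, 0.4, -5.3]
grip_width: 0.011
grasp_force: 40.0
```

arm_command(steps=[0.001, 0.03, 0, 0, 0, 0.001, 0.03, 0, 0, 0, 0, 0.02, 0, 0, 0, 0, 0.005, 0, 0, 0, 0, 0, 0, 0, 0])

```text
time_s: 7.22
tool_pos: [0.5532, 0.082, 0.1143]
tcp_rot: [0.997, -0.074, -0.0, 0.0]
wrist_force: [1.0, -0.5, -5.0]
grip_width: 0.011
grasp_force: 40.0
```

Run:
```python
from m import *
s=bot.read_state();print(s["time_s"],s["tool_pos"],s["tcp_rot"],s["grip_width"],s["wrist_force"],s["ft_torque"])
W=get_image("wrist")
d=np.array([np.cos(np.radians(-8.6)),np.sin(np.radians(-8.6))]); t=s["tool_pos"]
f=W["frame"].copy()
for k,z in((.052,t[2]+.0133),(-.121,t[2]+.0133)):
  p=[*(t[:2]+k*d),z]; print(k,pix(W,p).round(1),pix(S,p).round(1),pix(D,p).round(1))
  q=pix(W,p); cv2.circle(f,(int(q[0]),int(q[1])),3,(0,0,255),1)
  for im in (S,D):
    q=pix(im,p); cv2.circle(im["frame"],(int(q[0]),int(q[1])),1,(0,0,255),-1)
o=np.hstack([cv2.resize(f,(400,300)),cv2.resize(S["frame"][120:300,150:360],(400,343))[:300]])
o2=np.hstack([cv2.resize(D["frame"][110:260,220:420],(400,300)),cv2.resize(f[60:240,220:460],(400,300))])
cv2.imwrite("pics/k1.png",np.vstack([o,o2]))
```

```text
7.325 [0.55350989 0.08078455 0.11444592] [ 9.97179380e-01 -7.50526055e-02 -1.83512642e-04  5.97950518e-04] 0.010596544372069328 [-0.4248059  -0.21668159 -5.21590747] [ 0.02029643 -0.03643401  0.01622601]
0.052 [321.7 188.3] [261.2 183.1] [319.  158.2]
-0.121 [321.7 531.1] [190.  226.6] [233.4 180.2]
```

View pics/k1.png

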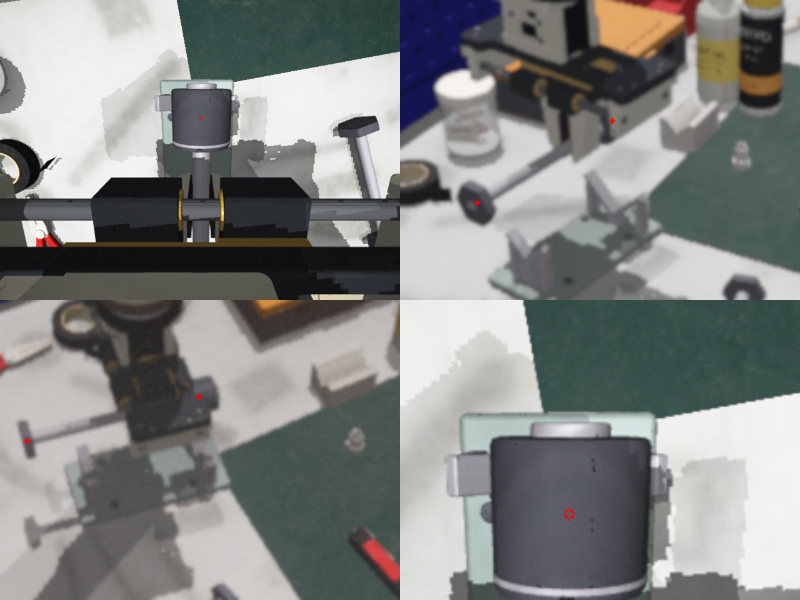

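The rod is level and the markers sit on the weight and nut. The wrist view suggests the saddle is a few mm to the left, so I'll measure that.

Run:
```python
from h import *
W=get_image("wrist"); f=W["frame"]; s=bot.read_state(); t=s["tool_pos"]
x,y,z,w=s["tcp_rot"]; yaw=2*np.arctan2(y,x); d=np.array([np.cos(yaw),np.sin(yaw)]); n=np.array([-d[1],d[0]])
zm=lambda a,b:(220+(a-400)/1.667,60+(b-300)/1.667)
for nm,p,h in(("baseFL",zm(463,413),.01),("baseFR",zm(656,413),.01),("tipL",zm(447,452),.057),("tipL near",zm(447,496),.057),("tipR",zm(667,452),.057),("tipRnear",zm(667,496),.057),("baseL low",zm(470,580),.01)):
    P=onz(W,*p,h)[:2]; r=P-t[:2]; print(nm,P.round(4),"along %.4f lat %.4f"%(r@d,r@n))
g=f.astype(int)
for r in (126,130,140,150,154): print(r,[tuple(g[r,c]) for c in list(range(244,276,3))],'|',[tuple(g[r,c]) for c in range(366,390,2)])
cv2.imwrite("pics/z.png",cv2.resize(f[110:200,230:410],(800,400),interpolation=2))
print(np.degrees(yaw),t)
```

```text
baseFL [0.6357 0.1112] along 0.0766 lat 0.0423
baseFR [0.6241 0.0349] along 0.0766 lat -0.0349
tipL [0.6222 0.1116] along 0.0632 lat 0.0406
tipL near [0.6079 0.1145] along 0.0486 lat 0.0414
tipR [0.6112 0.039 ] along 0.0631 lat -0.0328
tipRnear [0.5967 0.0406] along 0.0486 lat -0.0334
baseL low [0.5678 0.1216] along 0.0079 lat 0.0424
126 [(np.int64(193), np.int64(196), np.int64(196)), (np.int64(190), np.int64(192), np.int64(194)), (np.int64(184), np.int64(187), np.int64(190)), (np.int64(179), np.int64(181), np.int64(182)), (np.int64(175), np.int64(178), np.int64(179)), (np.int64(174), np.int64(181), np.int64(182)), (np.int64(179), np.int64(184), np.int64(185)), (np.int64(183), np.int64(186), np.int64(188)), (np.int64(190), np.int64(195), np.int64(194)), (np.int64(193), np.int64(198), np.int64(196)), (np.int64(197), np.int64(201), np.int64(201))] | [(np.int64(87), np.int64(92), np.int64(72)), (np.int64(88), np.int64(90), np.int64(72)), (np.int64(75), np.int64(80), np.int64(55)), (np.int64(78), np.int64(84), np.int64(57)), (np.int64(74), np.int64(80), np.int64(55)), (np.int64(77), np.i
[... 3969 characters left out ...]
.int64(156), np.int64(151), np.int64(153)), (np.int64(61), np.int64(56), np.int64(58))] | [(np.int64(69), np.int64(65), np.int64(63)), (np.int64(55), np.int64(48), np.int64(47)), (np.int64(100), np.int64(95), np.int64(97)), (np.int64(207), np.int64(199), np.int64(202)), (np.int64(238), np.int64(234), np.int64(236)), (np.int64(190), np.int64(181), np.int64(185)), (np.int64(183), np.int64(175), np.int64(178)), (np.int64(199), np.int64(203), np.int64(205)), (np.int64(227), np.int64(229), np.int64(229)), (np.int64(224), np.int64(228), np.int64(228)), (np.int64(226), np.int64(230), np.int64(230)), (np.int64(227), np.int64(229), np.int64(230))]
-8.626972270177216 [0.55367094 0.08090706 0.1146162 ]
```

View pics/z.png

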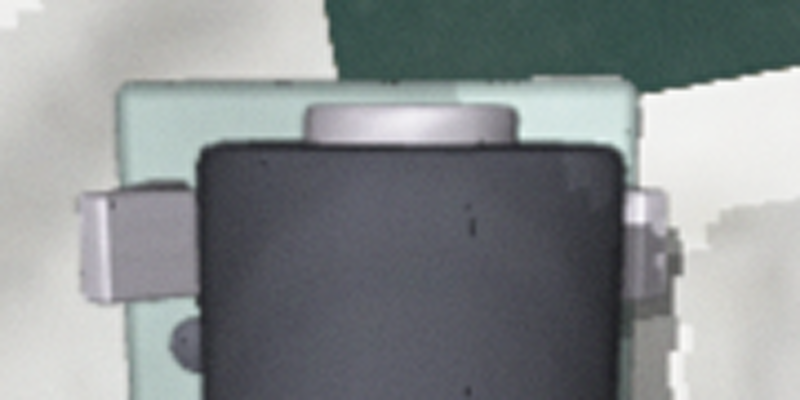

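The wrist view puts the saddle about 4 mm to the left and 4 mm farther along, against 1 to 2 mm from the fixed cameras. I'll shift by most of that, lower to just above the saddle, and measure again where parallax is small.

arm_command(steps=[0.0035, 0.0025, 0, 0, 0, 0, 0, -0.015, 0, 0, 0, 0, -0.02, 0, 0, 0, 0, -0.012, 0, 0, 0, 0, 0, 0, 0])

```text
time_s: 8.05
tool_pos: [0.5554, 0.0848, 0.0658]
tcp_rot: [0.997, -0.074, -0.002, 0.0]
wrist_force: [0.1, -0.1, -5.0]
grip_width: 0.0109
grasp_force: 40.0
```

Run:
```python
from h import *
W=get_image("wrist"); f=W["frame"]; s=bot.read_state(); t=s["tool_pos"]; print(t,s["tcp_rot"],s["wrist_force"])
d=np.array([np.cos(-.1506),np.sin(-.1506)]); n=np.array([-d[1],d[0]])
g=f.copy()
for a,l,z in((.059,.037,.057),(.045,.037,.057),(.059,-.037,.057),(.045,-.037,.057),(.052,0,t[2]+.0133),(.0345,0,t[2]+.0133)):
    q=pix(W,[*(t[:2]+a*d+l*n),z]); print(a,l,q.round(1)); cv2.circle(g,(int(q[0]*1),int(q[1])),1,(0,0,255),-1)
cv2.imwrite("pics/w3.png",cv2.resize(g[100:280,200:440],(800,600),interpolation=2))
```

```text
[0.55631306 0.08514112 0.0667683 ] [ 9.97260416e-01 -7.39647596e-02 -9.34091242e-04  7.26204630e-05] [ 1.04003465 -0.45425403 -5.15661305]
0.059 0.037 [235.8 163.3]
0.045 0.037 [237.6 195.4]
0.059 -0.037 [406.4 163.7]
0.045 -0.037 [404.4 195.8]
0.052 0 [321.1 186.8]
0.0345 0 [321.  231.4]
```

View pics/w3.png

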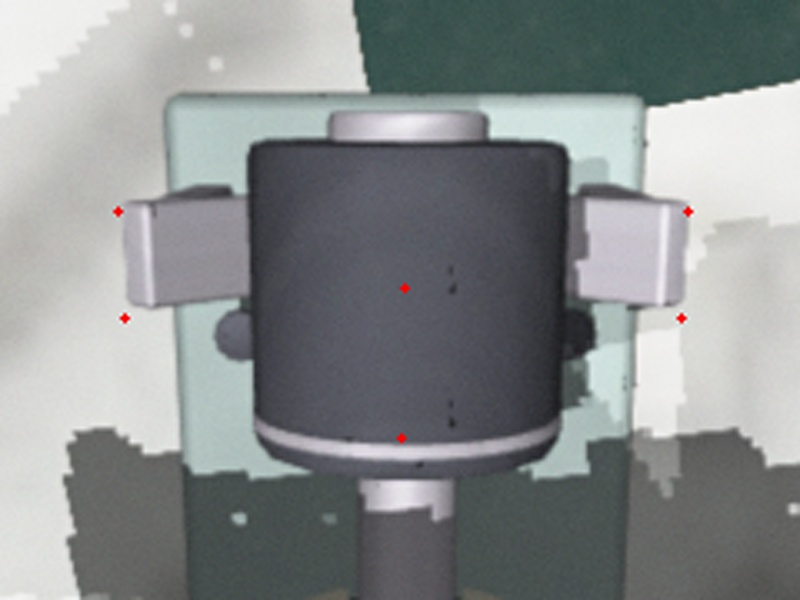

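The weight is now centred sideways: the saddle spans 124–688 and the weight 248–568 in the crop. The saddle is still about 1.5 mm farther along x, so I'll correct that and lower.

arm_command(steps=[0.0015, 0, 0, 0, 0, 0, 0, -0.01, 0, 0, 0, 0, -0.01, 0, 0, 0, 0, -0.006, 0, 0, 0, 0, 0, 0, 0])

```text
time_s: 8.72
tool_pos: [0.5578, 0.085, 0.0409]
tcp_rot: [0.997, -0.074, -0.001, 0.0]
wrist_force: [-0.3, 1.0, -5.2]
grip_width: 0.0107
grasp_force: 40.0
```

arm_command(steps=[0, 0, -0.002, 0, 0, 0, 0, 0, 0, 0, 0, 0, 0, 0, 0])

```text
time_s: 9.1
tool_pos: [0.5587, 0.0851, 0.0399]
tcp_rot: [0.997, -0.074, 0.0, -0.0]
wrist_force: [0.4, 0.3, -5.3]
grip_width: 0.0107
grasp_force: 40.0
```

arm_command(steps=[-0.0007, 0, -0.002, 0, 0, 0, 0, 0, 0, 0, 0, 0, -0.0015, 0, 0, 0, 0, 0, 0, 0, 0, 0, 0, 0, 0])

```text
time_s: 9.72
tool_pos: [0.5578, 0.0851, 0.0362]
tcp_rot: [0.997, -0.074, -0.0, 0.0]
wrist_force: [-0.1, 0.4, -4.5]
grip_width: 0.011
grasp_force: 40.0
```

arm_command(steps=[0, 0, -0.001, 0, 0, 0, 0, 0, 0, 0, 0, 0, 0, 0, 0])

```text
time_s: 10.1
tool_pos: [0.558, 0.0849, 0.0353]
tcp_rot: [0.997, -0.074, 0.0, 0.0]
wrist_force: [0.4, -0.0, -4.6]
grip_width: 0.011
grasp_force: 40.0
```

arm_command(steps=[0, 0, -0.001, 0, 0, 0, 0, 0, 0, 0, 0, 0, 0, 0, 0])

```text
time_s: 10.48
tool_pos: [0.5581, 0.0847, 0.0348]
tcp_rot: [0.997, -0.074, 0.0, 0.0]
wrist_force: [-2.2, -3.2, 5.1]
grip_width: 0.0109
grasp_force: 40.0
```

Run:
```python
from h import *
W=get_image("wrist"); f=W["frame"]; s=bot.read_state(); t=s["tool_pos"]; print(t,s["wrist_force"],s["ft_torque"])
S=get_image("scene")
cv2.imwrite("pics/w4.png",np.hstack([cv2.resize(f[110:290,200:440],(400,300),interpolation=2),cv2.resize(S["frame"][170:290,180:340],(400,300),interpolation=2)]))
```

```text
[0.55804119 0.08467401 0.03479859] [-2.31962379 -2.25244899  6.04918689] [-0.50180653  0.64093298  0.03725072]
```

View pics/w4.png

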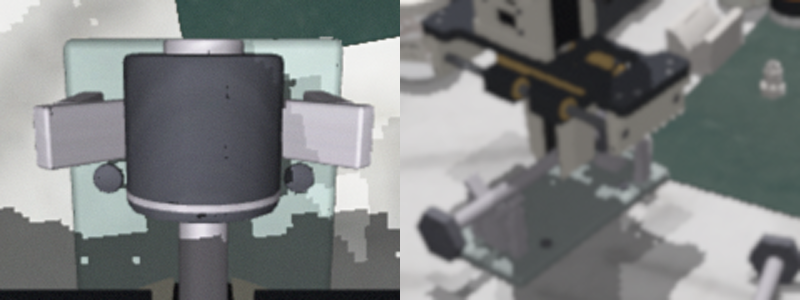

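Contact came at axis height 0.048 with about 11 N, so the rod and weight are seated. I'll check the weight's lengthwise centring in the saddle.

Run:
```python
from h import *
W=get_image("wrist"); t=bot.read_state()["tool_pos"]; d=np.array([np.cos(-.149),np.sin(-.149)]); n=np.array([-d[1],d[0]])
z=lambda a,b:(200+a*.6,110+b*.6)
for nm,p,h in(("far L",z(38,106),.057),("near L",z(45,168),.057),("far R",z(372,106),.057),("near R",z(367,168),.057),("weight far",z(205,55),.066),("weight near",z(205,207),.066)):
    r=onz(W,*p,h)[:2]-t[:2]; print(nm,"%.4f %.4f"%(r@d,r@n))
```

```text
far L 0.0584 0.0353
near L 0.0450 0.0347
far R 0.0585 -0.0361
near R 0.0450 -0.0360
weight far 0.0692 -0.0004
weight near 0.0385 -0.0004
```

The saddle's middle is at 51.8 mm and the weight's at 51.7 mm, so it is centred. I'll release and retreat.

arm_command(steps=[0, 0, 0.0005, 0, 0, 0, 0, 0, 0, 20, 0, 0, 0, 0, 40, 0, 0, 0, 0, 60, 0, 0, 0, 0, 60])

```text
time_s: 11.25
tool_pos: [0.558, 0.0853, 0.0347]
tcp_rot: [0.997, -0.074, 0.0, -0.0]
wrist_force: [1.1, -0.5, 1.0]
grip_width: 0.0437
grasp_force: 0.0
```

arm_command(steps=[0, 0, 0, 0, 60, 0, 0, 0, 0, 60, 0, 0, 0, 0, 60, 0, 0, 0, 0, 60, 0, 0, 0, 0, 60])

```text
time_s: 11.88
tool_pos: [0.5578, 0.0851, 0.0347]
tcp_rot: [0.997, -0.074, 0.0, 0.0]
wrist_force: [0.6, -0.5, 0.1]
grip_width: 0.055
grasp_force: 0.0
```

arm_command(steps=[0, 0, 0.01, 0, 60, 0, 0, 0.02, 0, 60, 0, 0, 0.04, 0, 60, 0, 0, 0.05, 0, 60, 0, 0, 0.05, 0, 60])

```text
time_s: 12.5
tool_pos: [0.5578, 0.0853, 0.2078]
tcp_rot: [0.997, -0.074, 0.001, -0.0]
wrist_force: [1.1, 0.2, 0.3]
grip_width: 0.0552
grasp_force: 0.0
```

arm_command(steps=[-0.03, 0, 0.02, 0, 60, -0.03, 0, 0, 0, 60, -0.02, 0, 0, 0, 60, 0, 0, 0, 0, 60, 0, 0, 0, 0, 60])

```text
time_s: 13.12
tool_pos: [0.4789, 0.0851, 0.2258]
tcp_rot: [0.997, -0.074, 0.001, -0.0]
wrist_force: [0.9, 0.3, -0.3]
grip_width: 0.0552
grasp_force: 0.0
```

Run:
```python
from m import *
W=get_image("wrist"); s=bot.read_state(); print(s["time_s"],s["tool_pos"],s["wrist_force"],s["grip_width"])
o=np.hstack([cv2.resize(W["frame"],(400,300)),cv2.resize(S["frame"][170:320,180:380],(400,300),interpolation=2)])
cv2.imwrite("pics/f.png",np.vstack([o,np.hstack([cv2.resize(D["frame"][130:280,230:430],(400,300),interpolation=2),np.zeros((300,400,3),np.uint8)])]))
```

```text
13.275 [0.47859099 0.08513486 0.22494605] [-0.24241007 -0.05694196 -0.51503839] 0.055260655312066004
```

View pics/f.png

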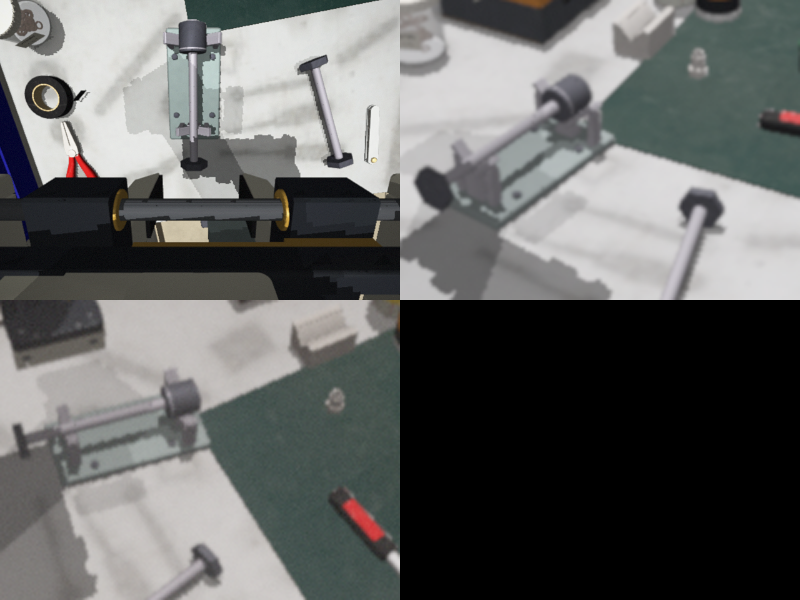

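The hammer sits in both saddles with the weight in the wide one. The plain bar hasn't moved and the gripper is clear.

```bash
python3 -c "
from workcell import bot
print(bot.hand_in())"
```

```text
the job is handed in; nothing more can be done
None
```

The slide hammer is in its cradle, with the weight in the middle of the wide saddle and the rod in the narrow one; the plain bar was left alone, and the job was handed in at about 13 s of the 42 s allowed (no verdict came back).

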